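# Press a watch back home with the star-wheel press

## Robot

A 6-joint arm with a two-finger parallel gripper is mounted at the origin on the work surface. World frame = base frame: x ahead of the robot, y to its left, z up, the work surface at z = 0. Lengths are in m, angles in rad, forces in N, time in s.
With the tool pointing down it reaches from about 0.4 to 0.825 m from the base axis. Payload 7 kg.
Tool frame: the origin (TCP) lies midway between the tips of the shut fingers; the grasp point (between the pads) lies 19 mm behind it; z points along the fingers, x is the direction in which the jaws open and shut, and the axes are right-handed (so a half turn about z gives the same grasp; the last joint's range is limited). The gripper opens to 88 mm and grips with 3 to 60 N. Pads are 19 mm wide; open, the fingers measure 130 mm over their backs; the gripper's body (78 mm by 193 mm) begins 47 mm behind the grasp point.
Start: joints at [1.616, 0.359, 0.012, 0, -1.224, -0.288], TCP at [0.162, 0.655, 0.227] pointing down, gripper open.
Joint ranges: [-3.07, 3.07], [-1.43, 2.12], [-1.02, 1.25], [-3.03, 1.67], [-3.05, -0], [-3.03, 3.03]. Speed limits (rad/s): [2.39, 2.39, 3.01, 3.14, 3.14, 3.14].

## Interface

Orientations are given as [roll, pitch, yaw] about the fixed x, y, z axes, in that order (R = Rz(yaw) Ry(pitch) Rx(roll)).
In Python, from station import status, eyes, workorder gives the robot as it stands.
- The arm moves only by the shell command python3 -m jog 'ROWS' [OPENING] [FORCE]. ROWS is JSON, a list of rows, each a list of 6 numbers: the shift along the world's x, y, z in mm, then the turn, a rotation vector about the world's x, y, z in rad. A call has 1 to 12 rows; each row shifts and turns the pose as measured when the row begins; what a row does not reach is not made up. A row lasts 1/10 s, in which the tool goes at most 50 mm and 8.59 degrees, less where a joint would pass 70% of its speed; a pose out of reach is approached as far as the arm can. A call with a gripper value outside its range is refused whole. OPENING is the opening, from 0 (shut) to 1 (fully open), set as the call begins (- or left out, the last holds). The fingers move at their own pace and stop on an object; FORCE is the grip in N (left out, the last holds). Time passes only in rows, so rows that do not move let the fingers close. It gives the time, the measured TCP pose, the force and the opening at its end, in the units of the state.
- status.get_state(): the state, without advancing time (a new reading comes with each control period).
- eyes.grab_frame(name): name is "scene" or "side" or "wrist"; returns the picture (384x512x3 uint8, blue, green, red); there is no depth.
- eyes.calibration(name): a dict with "camera_matrix" (3x3 intrinsics, pixels), "cam_to_world" (4x4, takes a point from camera to world coordinates); the wrist camera has in their place "hand_eye" (4x4, takes a point from camera to tool coordinates, whose origin is the TCP and whose axes are the tool frame's). Camera axes: x right, y up, looking along -z (the intrinsics and any distortion apply to the point x, -y, -z); pixel columns grow to the right and rows downward; lengths in m; the calibration is good to about 2 mm. A picture is of the moment at which its call begins: read the wrist's pose just before it. calibration takes no time and is no camera call.
- workorder.job_done(): hands the job in, once; it reports no verdict.
The state is a dict: "t": time; "q": joint angles; "qd": joint speeds; "joint_efforts": joint torques, N m; "eef_pos": TCP position; "ee_rot": TCP orientation; "force": force on the tool from outside, world axes, zero at the start; "moment": the same for the moment, N m; "width": finger opening in m.
Only numpy, scipy, OpenCV 4.12 (cv2) and the standard library are available. Lean on these libraries where they do the work, as an engineer would, in place of code of your own. Each camera call takes 0.05 s, during which the arm holds its last target. There are 200 camera calls.

## Task

A watch lies crystal down in the sliding die of the small bench press, its press-fit back still standing proud. Push the die slide fully home under the ram, then wind the ram down with the star wheel, pushing its spokes round one after another with the side of the gripper, until the back has gone fully home. Feel for it and stop as soon as it seats: squeezed much harder, the crystal cracks. Then wind the ram back up about 2 cm clear of the watch and let go. Press the back with the press only, never with the gripper, and leave the other things on the bench where they are.

Things in the scene. Friction and masses are not known exactly. Their poses are not given: they have to be found in the camera images.
- press: bench press, grey-green casting fixed to the bench, base 205 x 140 mm. Origin on the bench under the ram axis; x to its back, y to its left, z up. Head: y -26 to 26, x -38 to 103, z 143 to 205 mm; ram 18 mm square, its top up to 300 mm high. Die slide in front on y = 0, star wheel on the -y side
- carriage (a joint): die slide, m: how far the slide stands out to the front (-x of press) from its stop; 0 = home against the stop, where the watch lies under the ram. Runs straight along press x with 3 N of friction, stays where left
- finger_plate (a point): middle of the front (-x) face of the slide's upright dark steel finger plate, the face to push to +x of press: plate 60 wide (y), 8 thick, from 22 to 62 mm above the bench; at home the face is at press x = -102.5 mm
- hub (a point): centre of the star wheel, at press (21, -88, 178) mm. Upright wheel, axis along press y; 5 straight spokes in the plane press y = -88 mm, 14 mm thick with black sleeves from 42 mm out to their round ends at 80 mm; steel hub 42 mm across, 26 long. From the fixed head to the spokes' near side: 55 mm
- wheel (a joint): star wheel angle, rad. One spoke leans (value) from straight up towards press -x, the others follow every 72 degrees. Growing = tops of the wheel move to -x (towards the front) = ram goes down 12 mm per rad; shrinking winds it up. Friction holds it where left; free winding takes 0.06 N m down, 0.18 N m up
- watch_back: the round press-fit watch back, 33 mm across its flat top, in the 41 mm steel case in the white die on the slide; origin 2 mm below its outer face. Goes down 4 mm to seat. Needs about 40 N from the ram (0.54 N m at the wheel) to move, then stops dead; over 110 N (1.4 N m, some 0.1 rad further) the crystal cracks
- back_top (a point): centre of the back's outer face: 62 mm above the bench while proud, 58 mm when seated. Over it hangs the ram's white nylon nose, 33 mm across, set by the fitter somewhere between 0 and 12 mm out of the ram: without that setting its face would be 103 mm above the bench at wheel = 0. So where it meets the back must be felt
- case_rim (a point): centre of the watch case's upper rim, 56 mm above the bench. The back's outer face stands 6 mm above it while proud and 2 mm when fully home
- driver_stand: bystander: round black screwdriver stand, 72 mm across, six upright drivers, 120 mm tall; origin under its centre
- loupe: bystander: black eye loupe, 34 mm across, 30 mm tall, near the press; origin under its centre
- tweezers: bystander: steel tweezers 120 mm long lying flat in front of the press, wheel side; origin under the middle
- pliers: bystander: small pliers with red grips, 145 mm long, lying flat; origin under the joint
- parts_dish: bystander: glass parts dish, 90 mm across, 22 mm tall; origin under its centre
- pot: bystander: white pot with lid, 34 mm across, 34 mm tall, beside the press; origin under its centre
- file: bystander: flat file with wooden handle, 240 mm long, lying flat; origin under it near the ferrule
- spare_die: bystander: white nylon ring, 56 mm across, 12 mm tall, beside the press on the wheel side; origin under its centre

How it is judged:
By the outcome, as a careful person would: the job done as asked, in the order asked, and still so for the second after the job is handed in, with the robot touching nothing.
It also fails if it takes over 72 s, if anything falls off the work surface, if the arm or the gripper's body presses on something with over 40 N, if the wrist force passes 120 N, or if a joint passes its speed limit or range.

## Working session

There is one attempt and no reset: what is moved stays moved. The work goes in short steps, Python scripts to look and compute and a shell command to move; the robot and the scene stay as the last step left them, time stands still between calls to the robot, and variables do not carry over. Pictures are saved under pics/ and viewed, about 8 in all and at most 12, crops included, and the job is handed in when it is done.

```bash
mkdir -p pics; python3 - <<'E'
from station import status, eyes
import cv2
print(status.get_state())
for n in ["scene","side"]:
    im=eyes.grab_frame(n); cv2.imwrite(f"pics/{n}0.png",cv2.resize(im,(800,600),interpolation=cv2.INTER_CUBIC)); cv2.imwrite(f"pics/{n}_raw.png",im)
    print(n,eyes.calibration(n))
print(eyes.calibration("wrist"))
E
```

```text
{'t': 0.0, 'q': array([ 1.61606419e+00,  3.59374684e-01,  1.10747933e-02, -3.65180991e-04,
       -1.22411312e+00, -2.88077461e-01]), 'qd': array([ 6.50625904e-04,  6.22223561e-05, -2.08187810e-04, -1.07063687e-03,
       -1.88460907e-03, -1.29171208e-03]), 'joint_efforts': array([-1.27568356e-06, -5.82721245e+01,  2.93058693e+01,  6.99716493e+00,
        7.05792612e-03, -1.60461550e-04]), 'eef_pos': array([0.1622089 , 0.65471486, 0.22563481]), 'ee_rot': array([-3.14146244e+00, -1.64760518e-03, -1.81373039e+00]), 'force': array([ 0.49506868, -0.65208592, -0.39105016]), 'moment': array([-0.0140476 , -0.00096199,  0.05359327]), 'width': 0.08786035534797834}
scene {'camera_matrix': array([[368.07693826,   0.        , 258.61777767],
       [  0.        , 368.07693826, 197.18712181],
       [  0.        ,   0.        ,   1.        ]]), 'cam_to_world': array([[-0.48557442, -0.75354613,  0.44315427,  1.13326121],
       [ 0.87413224, -0.4124391 ,  0.25648939,  0.33524597],
       [-0.01050244,  0.51192012,  0.85896885,  1.20012035],
       [ 0.        ,  0.        ,  0.        ,  1.        
[... 271 characters left out ...]
63338244,  0.56794562, -0.52560866, -0.5955244 ],
       [-0.01502632,  0.67006764,  0.74214794,  0.96100024],
       [ 0.        ,  0.        ,  0.        ,  1.        ]])}
{'camera_matrix': array([[305.72982145,   0.        , 256.26558247],
       [  0.        , 305.72982145, 191.20515294],
       [  0.        ,   0.        ,   1.        ]]), 'hand_eye': array([[ 9.99999007e-01,  1.21073319e-03, -7.20552906e-04,
         8.89233955e-04],
       [ 9.40677593e-04, -9.54473697e-01, -2.98293607e-01,
        -8.03641123e-02],
       [-1.04890277e-03,  2.98292633e-01, -9.54473889e-01,
        -1.59366301e-01],
       [ 0.00000000e+00,  0.00000000e+00,  0.00000000e+00,
         1.00000000e+00]])}
```

View pics/scene0.png

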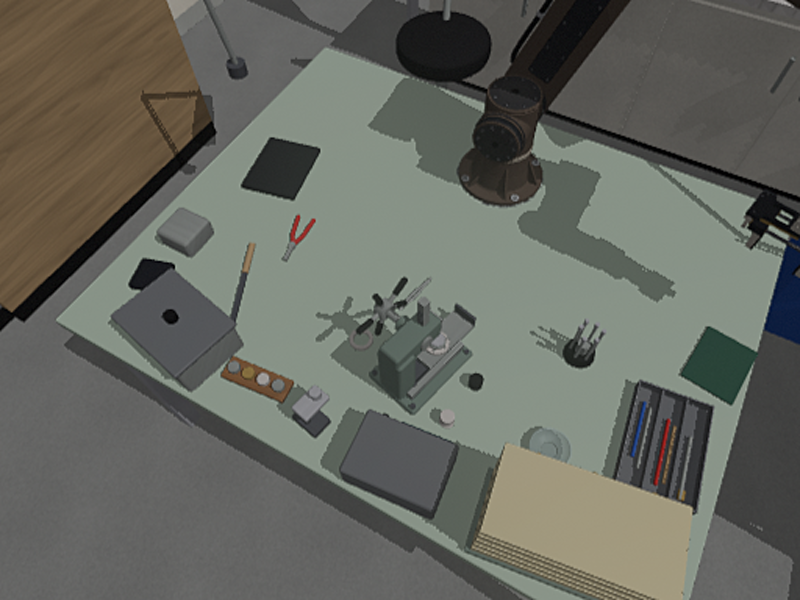

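View pics/side0.png

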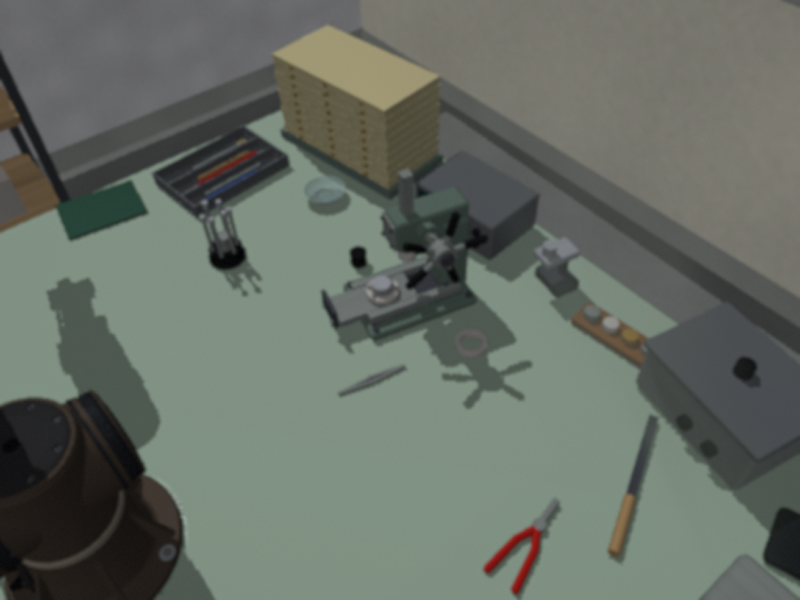

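Both views show the press in mid-bench with the slide pulled out: scene around (420,350), side around (410,260). The wheel faces away from the drivers. I'll enlarge both.

```bash
python3 - <<'E'
import cv2,numpy as np
a=cv2.imread("pics/scene_raw.png")[165:275,195:320]
b=cv2.imread("pics/side_raw.png")[100:220,200:325]
a=cv2.resize(a,None,fx=6,fy=6,interpolation=cv2.INTER_CUBIC)[:600]
b=cv2.resize(b,None,fx=6,fy=6,interpolation=cv2.INTER_CUBIC)[:600]
# crops: col0,row0 scale 6
cv2.imwrite("pics/sc1.png",a); cv2.imwrite("pics/sd1.png",b[:600]); print(a.shape,b.shape)
E
```

```text
(600, 750, 3) (600, 750, 3)
```

View pics/sc1.png

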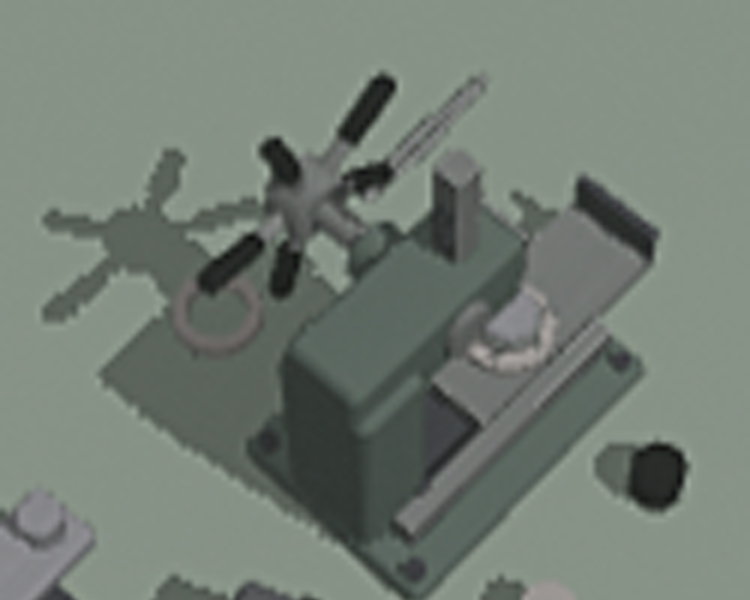

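View pics/sd1.png

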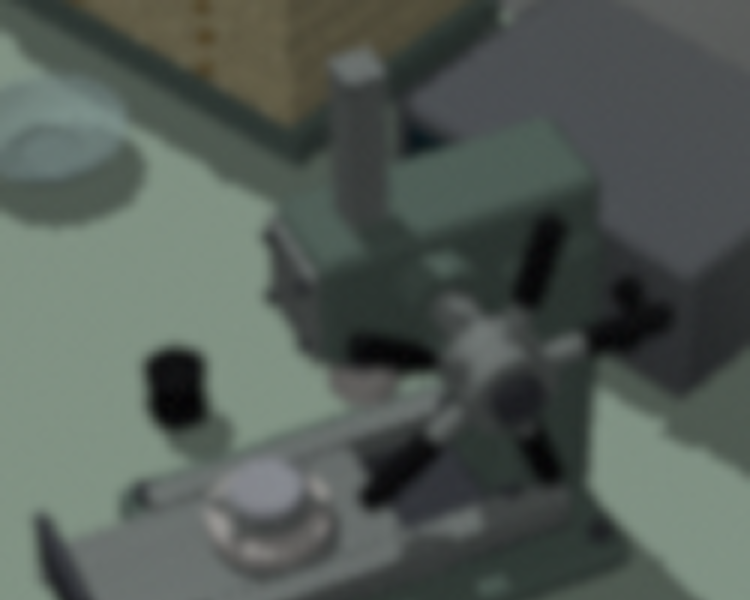

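```bash
cat > h.py <<'E'
import numpy as np, cv2
from station import status, eyes
def proj(n,P,calib=None):
    c=eyes.calibration(n); K=c["camera_matrix"]
    if n=="wrist":
        from scipy.spatial.transform import Rotation as R
        s=status.get_state(); T=np.eye(4); T[:3,:3]=R.from_euler('xyz',s["ee_rot"]).as_matrix(); T[:3,3]=s["eef_pos"]; T=T@c["hand_eye"]
    else: T=c["cam_to_world"]
    p=(np.atleast_2d(P)-T[:3,3])@T[:3,:3]
    p=p*[1,-1,-1]; u=p@K.T; return u[:,:2]/u[:,2:]
def W(p,P):  # press mm -> world m
    c,s=np.cos(p[2]),np.sin(p[2]); P=np.atleast_2d(P)/1000.
    return np.c_[p[0]+c*P[:,0]-s*P[:,1],p[1]+s*P[:,0]+c*P[:,1],P[:,2]]
def spokes(w,r=76):
    a=w+np.arange(5)*2*np.pi/5
    return np.c_[21-r*np.sin(a),-88+0*a,178+r*np.cos(a)]
E
cat > fit.py <<'E'
from h import *
from scipy.optimize import least_squares
from scipy.optimize import linear_sum_assignment
S=lambda L:np.array(L,float)/6+[195,165]; D=lambda L:np.array(L,float)/6+[200,100]
sp={"scene":S([(385,84),(272,152),(208,282),(285,287),(385,180)]),"side":D([(550,225),(660,318),(363,350),(373,495),(550,470)])}
px={"scene":S([(290,350),(358,405),(523,243),(518,320),(582,182),(655,237)]),"side":D([(595,187),(545,123),(322,275),(282,218),(265,490),(518,390)])}
def pts(n,c):
    bt=[-1000*c,0,62]; f=-102.5-1000*c
    return [[103,-26,205],[103,26,205],[-38,26,205],bt,[f,-30,62],[f,30,62]] if n=="scene" else [[103,-26,205],[103,26,205],[-38,-26,205],[-38,26,205],bt,[21,-101,178]]
def res(p,det=False):
    r=[]
    for n in px:
        r.append(proj(n,W(p,pts(n,p[3])))-px[n])
        q=proj(n,W(p,spokes(p[4]))); d=q[:,None]-sp[n][None]; i,j=linear_sum_assignment((d**2).sum(-1)); r.append(d[i,j])
    return r if det else np.concatenate(r).ravel()
best=min((least_squares(res,[.6,.0,y,.06,w],loss='soft_l1') for w in np.arange(0,1.25,.2) for y in (0,.5,1.,-.5)),key=lambda o:o.cost)
print(best.cost,best.x); p=best.x; np.save("p.npy",p)
for r in res(p,True): print(r.round(1).tolist())
for nm,P in dict(hub=[21,-88,178],finger=[-102.5-1000*p[3],0,42],origin=[0,0,0]).items(): print(nm,W(p,P).round(4))
print("spokes deg",np.degrees(p[4])+np.arange(5)*72)
E
python3 fit.py
```

```text
Traceback (most recent call last):
  File "fit.py", line 16, in <module>
    best=min((least_squares(res,[.6,.0,y,.06,w],loss='soft_l1') for w in np.arange(0,1.25,.2) for y in (0,.5,1.,-.5)),key=lambda o:o.cost)
  File "fit.py", line 16, in <genexpr>
    best=min((least_squares(res,[.6,.0,y,.06,w],loss='soft_l1') for w in np.arange(0,1.25,.2) for y in (0,.5,1.,-.5)),key=lambda o:o.cost)
              ~~~~~~~~~~~~~^^^^^^^^^^^^^^^^^^^^^^^^^^^^^^^^^^^^
  File "fit.py", line 14, in res
    q=proj(n,W(p,spokes(p[4]))); d=q[:,None]-sp[n][None]; i,j=linear_sum_assignment((d**2).sum(-1)); r.append(d[i,j])
  File "h.py", line 4, in proj
    c=eyes.calibration(n); K=c["camera_matrix"]
ValueError: time passes only in moves, steps and waits
```

```bash
sed -i 's/    c=eyes.calibration(n); K=/    c=CAL.setdefault(n,None) or CAL.__setitem__(n,eyes.calibration(n)) or CAL[n]; K=/; s/^def proj/CAL={}\ndef proj/' h.py; python3 fit.py 2>&1 | tail -20
```

```text
30.359966276873635 [ 0.62833871  0.08558449 -0.24481359  0.04780335 -0.27688029]
[[-1.9, -1.1], [-0.7, 0.3], [2.9, -2.8], [-2.2, -1.3], [-0.3, -1.8], [0.4, -1.2]]
[[-0.1, -0.6], [-0.0, -0.5], [-0.4, -1.3], [-1.1, 0.6], [-0.5, 0.5]]
[[2.0, -2.4], [0.7, -3.4], [-3.3, -0.4], [-5.2, -3.5], [0.6, -1.7], [-0.6, 0.2]]
[[0.2, -0.8], [-0.9, -1.1], [-0.8, 0.3], [0.0, 0.2], [0.5, -1.4]]
hub [[ 0.6274 -0.0049  0.178 ]]
finger [[0.4825 0.122  0.042 ]]
origin [[0.6283 0.0856 0.    ]]
spokes deg [-15.86407199  56.13592801 128.13592801 200.13592801 272.13592801]
```

```bash
python3 -m jog '[[22,-43,3,0,0,-0.149],[22,-43,3,0,0,-0.149],[22,-43,3,0,0,-0.149],[22,-43,3,0,0,-0.149],[22,-43,3,0,0,-0.149],[22,-43,3,0,0,-0.149],[22,-43,3,0,0,-0.149],[22,-43,3,0,0,-0.149],[22,-43,3,0,0,-0.149],[22,-43,3,0,0,-0.149],[22,-43,3,0,0,-0.149],[22,-43,3,0,0,-0.149]]' 0 20; python3 -c "
from h import *
p=np.load('p.npy');s=status.get_state();print(s)
print(W(p,[-190,12,40]))"
```

```text
t: 1.3
eef_pos: [0.4262, 0.1224, 0.2564]
ee_rot: [-3.139, -0.009, 2.667]
force: [1.5, 0.8, -0.7]
width: 0.0015
{'t': 1.3, 'q': array([ 0.72025064, -0.04971573, -0.41107872, -0.00755634, -1.21517635,
       -1.19168972]), 'qd': array([-1.19254627,  0.10396709,  0.17116146, -0.0011944 , -0.05712847,
       -0.30099973]), 'joint_efforts': array([  7.31483907, -27.77836204,  27.26551652,   6.65395036,
        -0.24297735,   0.43654935]), 'eef_pos': array([0.42620587, 0.12239529, 0.25637013]), 'ee_rot': array([-3.13886461, -0.00869535,  2.66749046]), 'force': array([ 1.5469291 ,  0.84474912, -0.65886938]), 'moment': array([ 0.20709961, -0.3302968 ,  0.02157647]), 'width': 0.0014546452831271691}
[[0.44691253 0.14327802 0.04      ]]
```

```bash
python3 -m jog '[[2,2,0,0,0,-0.149],[2,2,0,0,0,-0.149],[2,2,0,0,0,-0.149],[2,2,0,0,0,-0.149],[2,2,0,0,0,-0.149],[2,2,0,0,0,-0.149],[2,2,0,0,0,-0.149],[2,2,0,0,0,-0.149],[2,2,0,0,0,-0.149],[0,0,0,0,0,0]]'; python3 - <<'E'
from h import *
s=status.get_state(); print(s['eef_pos'],s['ee_rot'],s['q'],s['force'])
im=eyes.grab_frame("wrist"); cv2.imwrite("pics/w1.png",im)
p=np.load('p.npy'); f=-102.5-1000*p[3]
print(proj("wrist",W(p,[[f,-30,62],[f,30,62],[-1000*p[3],0,62]])))
E
```

```text
t: 2.3
eef_pos: [0.4449, 0.1313, 0.2543]
ee_rot: [-3.134, -0.007, 1.314]
force: [0.0, -0.1, -1.1]
width: 0.0003
[0.4449229  0.13134904 0.25430563] [-3.1341958  -0.00747323  1.31433802] [ 0.70403195 -0.01436706 -0.38062588 -0.01108737 -1.20267339 -2.52727859] [ 0.0422029  -0.13768031 -1.12405702]
[[231.93228608 201.05186276]
 [281.27933247 200.59187029]
 [257.18893488 274.77199257]]
```

View pics/w1.png

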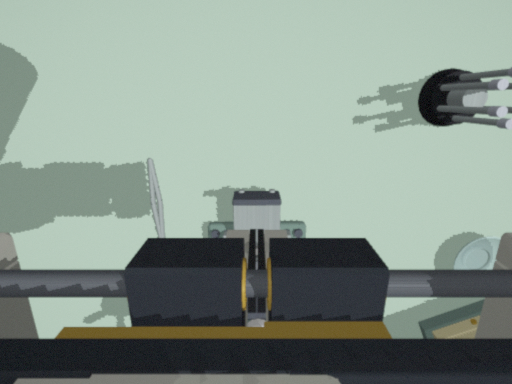

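The plate shows at columns 233–281 and rows 192–204, matching the model to within 1–2 px. I'll descend in front of it.

```bash
python3 -m jog '[[1,3,-43,0,0,0],[1,3,-43,0,0,0],[1,3,-43,0,0,0],[0,3,-43,0,0,0],[0,0,-40,0,0,0.012],[0,0,0,0,0,0],[10,-2.5,0,0,0,0],[10,-2.5,0,0,0,0]]'; python3 -m jog '[[5,-1.25,0,0,0,0],[5,-1.25,0,0,0,0],[5,-1.25,0,0,0,0],[5,-1.25,0,0,0,0]]'
```

```text
t: 3.15
eef_pos: [0.4691, 0.1382, 0.0407]
ee_rot: [-3.14, -0.012, 1.367]
force: [0.2, -0.0, 0.7]
width: 0.0005
t: 3.55
eef_pos: [0.4919, 0.1329, 0.0445]
ee_rot: [3.142, -0.016, 1.366]
force: [-4.2, 0.1, -2.1]
width: 0.0004
```

```bash
python3 -m jog '[[7,-1.75,-2,0,0,-0.02],[7,-1.75,-1,0,0,-0.02],[6,-1.5,0,0,0,0]]'; python3 -m jog '[[4,-1,0,0,0,0],[4,-1,0,0,0,0]]';  python3 -m jog '[[3,-0.75,0,0,0,0]]'
```

```text
t: 3.85
eef_pos: [0.5143, 0.1278, 0.0426]
ee_rot: [3.14, -0.017, 1.323]
force: [-2.7, 0.6, -1.1]
width: 0.0005
t: 4.05
eef_pos: [0.5215, 0.1257, 0.0424]
ee_rot: [-3.14, -0.017, 1.322]
force: [-31.8, 19.9, 25.8]
width: 0.0004
t: 4.15
eef_pos: [0.5214, 0.1257, 0.0424]
ee_rot: [-3.135, -0.016, 1.321]
force: [-30.2, 18.7, 23.8]
width: 0.0003
```

```bash
python3 -m jog '[[-5,1.25,0,0,0,0],[-15,4,0,0,0,0],[-20,5,0,0,0,0],[0,0,0,0,0,0]]'; python3 - <<'E'
from h import *
a=eyes.grab_frame("scene")[165:275,195:320]; b=eyes.grab_frame("side")[100:220,200:325]
o=np.hstack([cv2.resize(a,(400,352),interpolation=3),cv2.resize(b,(367,352),interpolation=3)])
cv2.imwrite("pics/c2.png",o)
E
```

```text
t: 4.55
eef_pos: [0.4814, 0.1375, 0.043]
ee_rot: [-3.138, -0.019, 1.321]
force: [0.3, 0.2, -0.3]
width: 0.0003
```

View pics/c2.png

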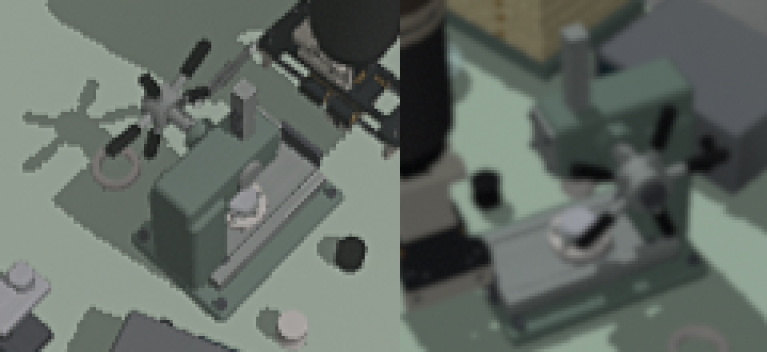

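```bash
python3 - <<'E'
from h import *
p=np.load('p.npy')
for c in (0,10,20,30):
  print(c,((proj("scene",W(p,[[-c,0,62],[-102.5-c,-30,62],[-102.5-c,30,62]]))-[195,165])*3.2).round(0).tolist(),((proj("side",W(p,[[-c,0,62],[0,0,103]]))-[200,100])*2.935+[400,0]).round(0).tolist())
E
```

```text
0 [[240.0, 195.0], [282.0, 118.0], [323.0, 150.0]] [[578.0, 218.0], [578.0, 187.0]]
10 [[246.0, 189.0], [287.0, 113.0], [329.0, 144.0]] [[569.0, 222.0], [578.0, 187.0]]
20 [[252.0, 183.0], [293.0, 107.0], [334.0, 139.0]] [[559.0, 225.0], [578.0, 187.0]]
30 [[258.0, 177.0], [299.0, 101.0], [340.0, 133.0]] [[549.0, 229.0], [578.0, 187.0]]
```

```bash
python3 -m jog '[[15,-12,0,0,0,0],[17,-5,0,0,0,0]]'; python3 -m jog '[[3,-0.75,0,0,0,0]]';  python3 -m jog '[[3,-0.75,0,0,0,0]]';python3 -m jog '[[2,-0.5,0,0,0,0]]'; python3 -m jog '[[1,-0.25,0,0,0,0]]'
```

```text
t: 4.85
eef_pos: [0.5158, 0.1214, 0.044]
ee_rot: [-3.141, -0.02, 1.325]
force: [0.6, 0.4, 0.1]
width: 0.0005
t: 4.95
eef_pos: [0.52, 0.1207, 0.044]
ee_rot: [-3.141, -0.021, 1.324]
force: [-11.0, 8.3, 7.1]
width: 0.0003
t: 5.05
eef_pos: [0.5201, 0.1203, 0.0437]
ee_rot: [-3.135, -0.02, 1.322]
force: [-34.4, 21.4, 27.1]
width: 0.0004
t: 5.15
eef_pos: [0.5198, 0.1203, 0.0435]
ee_rot: [-3.131, -0.019, 1.32]
force: [-11.5, 7.6, 9.8]
width: 0.0004
t: 5.25
eef_pos: [0.5197, 0.1204, 0.0435]
ee_rot: [-3.13, -0.019, 1.32]
force: [-3.5, 0.9, 3.1]
width: 0.0004
```

```bash
python3 -m jog '[[-20,5,0,0,0,0],[-15,4,20,0,0,0],[0,0,45,0,0,0],[0,0,45,0,0,0],[0,0,45,0,0,0.05],[0,0,45,0,0,0.149],[0,0,45,0,0,0.149],[0,0,45,0,0,0.149],[0,0,30,0,0,0.149],[0,0,0,0,0,0.149],[10,0,0,0,0,0.149],[20,-10,0,0,0,0.149]]'; python3 -m jog '[[35,-25,0,0,0,0.149],[35,-25,0,0,0,0.149],[35,-25,0,0,0,0.149],[35,-25,0,0,0,0.149],[30,-20,0,0,0,0.08],[0,0,0,0,0,0]]'; python3 -c "
from h import *
p=np.load('p.npy');s=status.get_state();print(s['q'],s['force'],1000*(W(p,[85,-90,300])-s['eef_pos']),-.2448+np.pi-s['ee_rot'][2])
cv2.imwrite('pics/w2.png',eyes.grab_frame('wrist'))
print(proj('wrist',W(p,spokes(p[4]))),proj('wrist',W(p,[[21,-101,178]])))"
```

```text
t: 6.45
eef_pos: [0.5112, 0.1171, 0.3797]
ee_rot: [3.142, -0.007, 2.424]
force: [-0.2, 0.5, 0.5]
width: 0.0006
t: 7.05
eef_pos: [0.6884, -0.0082, 0.3779]
ee_rot: [3.14, -0.007, 3.102]
force: [0.7, -0.4, -0.9]
width: 0.0007
[ 0.26812388  0.33963258  0.31940286 -0.00402885 -1.55651774 -0.30759314] [ 0.68234868 -0.44606623 -0.86137872] [[  0.56611269 -14.14503557 -77.85321258]] -0.20526825065835075
[[295.34733038 179.29216983]
 [366.75949216 186.73581016]
 [341.37335942 167.55810959]
 [278.5395052  151.87280873]
 [242.16736659 154.62102894]] [[306.96899417 156.21173804]]
```

View pics/w2.png

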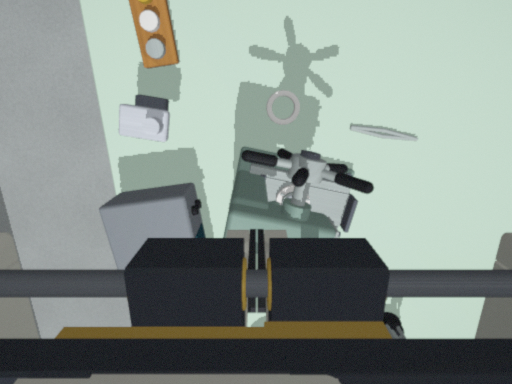

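The wrist view shows spoke tips at (368,187), (247,157) and (298,180), within 3–5 px of the model. I'll lower the tool behind the top spoke.

```bash
python3 -m jog '[[0,-7,-45,0,0,-0.10],[0,-7,-45,0,0,-0.10],[0,0,-45,0,0,0],[0,0,-15,0,0,0],[0,0,0,0,0,0]]'; python3 -m jog '[[-6,1.5,0,0,0,0],[-6,1.5,0,0,0,0],[-3,0.75,0,0,0,0],[-3,0.75,0,0,0,0]]'; python3 -c "
from h import *
p=np.load('p.npy');s=status.get_state();print(1000*(W(p,[70,-90,228])-s['eef_pos']),-.2448+np.pi-s['ee_rot'][2])"
```

```text
t: 7.6
eef_pos: [0.6858, -0.021, 0.2256]
ee_rot: [3.138, -0.001, 2.887]
force: [-0.2, -0.1, 0.5]
width: 0.0006
t: 8.0
eef_pos: [0.6679, -0.0149, 0.2308]
ee_rot: [3.136, 0.006, 2.888]
force: [1.8, -0.8, 0.1]
width: -0.0001
[[ 6.5541743  -3.79664447 -2.83619007]] 0.009265195729644127
```

```bash
cat > r.py <<'E'
from h import *
p=np.load('p.npy');s=status.get_state();c,n=np.cos(p[2]),np.sin(p[2]);d=1000*(s['eef_pos']-[p[0],p[1],0]);f=s['force']
print('press X,Y,Z',(c*d[0]+n*d[1]).round(1),(-n*d[0]+c*d[1]).round(1),d[2].round(1),'F',(c*f[0]+n*f[1]).round(1),(-n*f[0]+c*f[1]).round(1),f[2].round(1),'yawerr',(-.2448+np.pi-s['ee_rot'][2])%6.2832)
E
python3 -m jog '[[-7.8,1.5,1.5,0,0,0],[-7.8,1.5,1.5,0,0,0],[-7.8,1.5,1.5,0,0,0],[-7.8,1.5,0.5,0,0,0]]'; python3 r.py;  python3 -m jog '[[-7.8,1.9,-1,0,0,0],[-7.8,1.9,-2,0,0,0],[-7.8,1.9,-4,0,0,0],[-7.8,1.9,-6,0,0,0]]'; python3 r.py
```

```text
t: 8.4
eef_pos: [0.6358, -0.0081, 0.2386]
ee_rot: [3.134, 0.01, 2.888]
force: [0.9, -0.1, 0.0]
width: 0.0005
press X,Y,Z 29.9 -89.1 238.6 F 0.9 0.1 0.0 yawerr 0.00922689395648435
t: 8.8
eef_pos: [0.6023, 0.0001, 0.2263]
ee_rot: [3.133, 0.013, 2.888]
force: [0.8, 0.2, 2.0]
width: 0.0004
press X,Y,Z -4.5 -89.2 226.3 F 0.7 0.4 2.0 yawerr 0.009033676144191372
```

```bash
python3 -m jog '[[-6,1.5,-8,0,0,0],[-6,1.5,-8,0,0,0],[2,-0.5,10,0,0,0],[5,-1.2,45,0,0,0],[48,-12,15,0,0,0],[38,-10,0,0,0,0],[0,0,-35,0,0,0],[0,0,0,0,0,0]]'; python3 r.py; python3 - <<'E'
from h import *
a=eyes.grab_frame("side"); cv2.imwrite("pics/s3r.png",a); cv2.imwrite("pics/s3.png",cv2.resize(a[110:200,225:325],(600,540),interpolation=3))
p=np.load('p.npy')
for z in (62,70,80,90,100): print(z,((proj("side",W(p,[0,0,z]))-[225,110])*6).round(0))
for w in np.arange(-.3,.2,.1): print(w.round(1),((proj("side",W(p,spokes(w)))-[225,110])*6).round(0).tolist())
E
```

```text
t: 9.6
eef_pos: [0.6826, -0.0216, 0.2479]
ee_rot: [3.135, 0.01, 2.89]
force: [-0.8, -0.7, -1.5]
width: 0.0005
press X,Y,Z 78.6 -90.8 247.9 F -0.6 -0.8 -1.5 yawerr 0.007052404225365461
62 [[214. 386.]]
70 [[214. 374.]]
80 [[214. 358.]]
90 [[214. 343.]]
100 [[213. 327.]]
-0.3 [[405.0, 160.0], [210.0, 280.0], [216.0, 436.0], [397.0, 414.0], [513.0, 253.0]]
-0.2 [[388.0, 162.0], [201.0, 295.0], [227.0, 441.0], [412.0, 404.0], [513.0, 239.0]]
-0.1 [[371.0, 165.0], [193.0, 310.0], [239.0, 446.0], [426.0, 393.0], [512.0, 227.0]]
0.0 [[354.0, 170.0], [187.0, 325.0], [251.0, 449.0], [439.0, 382.0], [509.0, 215.0]]
0.1 [[336.0, 177.0], [183.0, 340.0], [265.0, 451.0], [452.0, 370.0], [504.0, 204.0]]
```

View pics/s3.png

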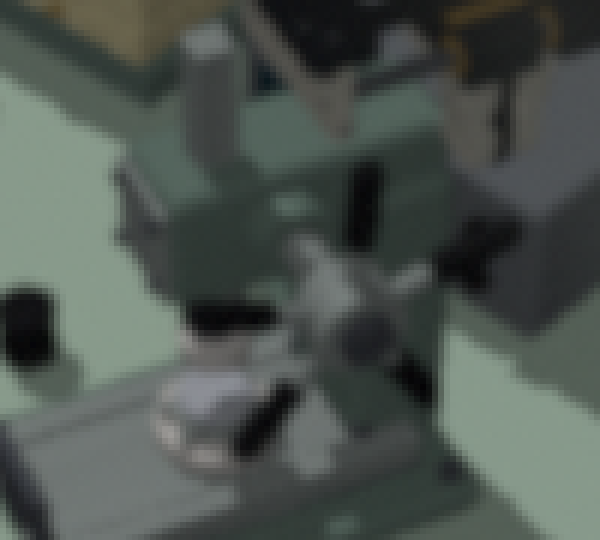

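The slide is home, with the watch under the nose at (210,392). The wheel has gone round about 1.48 rad and now sits at about −0.05 mod 72°. The nose is still roughly 20 mm above the back. Second push next.

```bash
python3 -m jog '[[-23,6.5,-11,0,0,0],[-7.8,1.9,0,0,0,0],[-7.8,1.9,0,0,0,0],[-7.8,1.9,0,0,0,0],[-7.8,1.9,-1,0,0,0]]'; python3 r.py;  python3 -m jog '[[-7.8,1.9,-2,0,0,0],[-7.8,1.9,-3,0,0,0],[-6.8,1.7,-4,0,0,0]]'; python3 r.py;python3 -m jog '[[-6,1.5,-6,0,0,0],[-6,1.5,-7,0,0,0]]'; python3 r.py
```

```text
t: 10.15
eef_pos: [0.6308, -0.0078, 0.247]
ee_rot: [3.134, 0.024, 2.892]
force: [1.7, -0.1, 0.1]
width: 0.0005
press X,Y,Z 25.0 -90.1 247.0 F 1.6 0.3 0.1 yawerr 0.004551422162262675
t: 10.45
eef_pos: [0.6074, -0.0018, 0.2397]
ee_rot: [3.133, 0.027, 2.893]
force: [1.5, 0.1, 1.3]
width: 0.0003
press X,Y,Z 0.8 -89.9 239.7 F 1.4 0.4 1.3 yawerr 0.004145252279526446
t: 10.65
eef_pos: [0.5944, 0.0015, 0.2266]
ee_rot: [3.133, 0.028, 2.893]
force: [1.0, 0.5, 2.0]
width: 0.0002
press X,Y,Z -12.6 -89.8 226.6 F 0.8 0.7 2.0 yawerr 0.003918496750142886
```

```bash
python3 -m jog '[[-3,0.7,-8,0,0,0],[-2,0.5,-8,0,0,0]]'; python3 r.py; python3 -m jog '[[1,-0.3,10,0,0,0],[5,-1.2,45,0,0,0],[48,-12,15,0,0,0],[38,-10,0,0,0,0],[-2,0,-35,0,0,0],[0,0,-10,0,0,0]]'; python3 r.py; python3 - <<'E'
from h import *
a=eyes.grab_frame("side"); cv2.imwrite("pics/s4r.png",a); cv2.imwrite("pics/s4.png",cv2.resize(a[110:200,225:325],(600,540),interpolation=3))
E
```

```text
t: 10.85
eef_pos: [0.5881, 0.0029, 0.2094]
ee_rot: [3.133, 0.028, 2.893]
force: [-0.4, 0.7, 2.1]
width: 0.0004
press X,Y,Z -19.0 -89.9 209.4 F -0.6 0.6 2.1 yawerr 0.003607150820645444
t: 11.45
eef_pos: [0.6812, -0.0221, 0.2388]
ee_rot: [3.134, 0.029, 2.894]
force: [-0.4, 0.2, -1.1]
width: 0.0005
press X,Y,Z 77.4 -91.7 238.8 F -0.4 0.1 -1.1 yawerr 0.002507102478404466
```

View pics/s4.png

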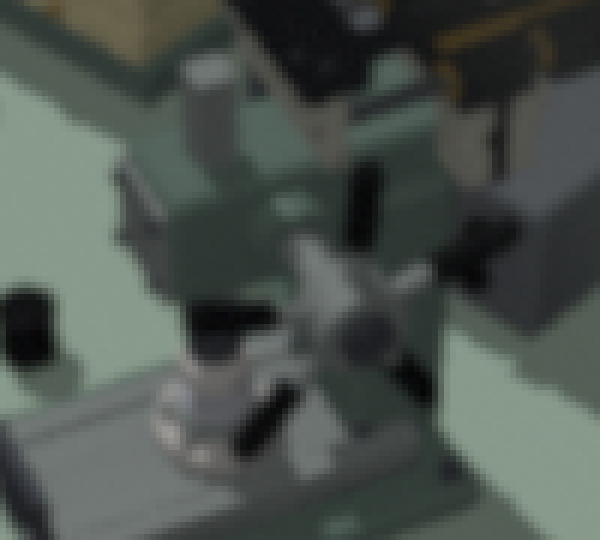

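The wheel is a further 72° round: the spokes sit at the same pixel positions and the ram top has dropped from row 30 to row 62. The nose is just above the back. From here I go in small steps and feel for contact.

```bash
python3 -m jog '[[-20,6.5,0,0,0,0],[-4,1,0,0,0,0],[-4,1,0,0,0,0],[-4,1,0,0,0,0]]'; python3 r.py;  python3 -m jog '[[-4,1,0,0,0,0],[-4,1,0,0,0,0]]'; python3 r.py;python3 -m jog '[[-4,1,0,0,0,0],[-4,1,0,0,0,0]]'; python3 r.py;python3 -m jog '[[-4,1,0,0,0,0]]'; python3 r.py
```

```text
t: 11.9
eef_pos: [0.6492, -0.013, 0.242]
ee_rot: [3.136, 0.031, 2.896]
force: [2.1, -1.2, -0.9]
width: 0.0003
press X,Y,Z 44.1 -90.6 242.0 F 2.3 -0.6 -0.9 yawerr 0.0009153014124358982
t: 12.1
eef_pos: [0.6412, -0.0108, 0.2434]
ee_rot: [3.136, 0.033, 2.896]
force: [1.9, -1.0, -0.2]
width: 0.0005
press X,Y,Z 35.9 -90.4 243.4 F 2.1 -0.5 -0.2 yawerr 0.0004974302794686913
t: 12.3
eef_pos: [0.6329, -0.0087, 0.2439]
ee_rot: [3.135, 0.034, 2.896]
force: [0.8, -0.5, -0.6]
width: 0.0008
press X,Y,Z 27.3 -90.3 243.9 F 0.8 -0.3 -0.6 yawerr 0.0004581125959410848
t: 12.4
eef_pos: [0.6287, -0.0076, 0.2439]
ee_rot: [3.135, 0.034, 2.896]
force: [0.5, -1.5, -0.7]
width: 0.0007
press X,Y,Z 22.9 -90.3 243.9 F 0.8 -1.3 -0.7 yawerr 0.0004484045527242131
```

```bash
for i in 1; do python3 -m jog '[[-4,1,-1.5,0,0,0],[-4,1,-1.5,0,0,0]]' >/dev/null; python3 r.py;python3 -m jog '[[-4,1,-2,0,0,0]]'>/dev/null; python3 r.py;python3 -m jog '[[-4,1,-2,0,0,0]]' >/dev/null; python3 r.py; done
```

```text
press X,Y,Z 14.3 -90.3 241.4 F -0.6 1.1 2.7 yawerr 0.00044460762703035783
press X,Y,Z 9.9 -90.3 239.5 F 1.0 0.2 1.3 yawerr 0.0003430262847077259
press X,Y,Z 5.4 -90.2 237.5 F 0.7 0.5 1.2 yawerr 0.0003114535293105014
```

```bash
python3 -m jog '[[-3.5,0.9,-2.5,0,0,0]]' >/dev/null; python3 r.py;python3 -m jog '[[-3.5,0.9,-3,0,0,0]]'>/dev/null; python3 r.py
```

```text
press X,Y,Z 1.5 -90.2 235.0 F 0.7 0.1 1.7 yawerr 0.0003058925269607826
press X,Y,Z -2.5 -90.2 231.8 F 0.8 -0.2 1.6 yawerr 0.00019625979955417705
```

```bash
python3 -m jog '[[-3,0.75,-3,0,0,0]]' >/dev/null; python3 r.py;python3 -m jog '[[-3,0.75,-3,0,0,0]]'>/dev/null; python3 r.py;python3 -m jog '[[-2.5,0.6,-3,0,0,0]]'>/dev/null; python3 r.py
```

```text
press X,Y,Z -6.0 -90.2 228.5 F -0.4 0.5 1.5 yawerr 0.00013436319417481357
press X,Y,Z -9.5 -90.2 225.2 F 0.5 0.9 1.5 yawerr 0.0002126759058449501
press X,Y,Z -12.2 -90.2 222.1 F 2.1 -0.8 6.0 yawerr 6.9441838419948e-05
```

```bash
python3 -m jog '[[-2.5,0.6,-3.5,0,0,0]]' >/dev/null; python3 r.py;python3 -m jog '[[-2,0.5,-4,0,0,0]]'>/dev/null; python3 r.py
```

```text
press X,Y,Z -13.8 -90.2 220.0 F -0.8 -0.1 13.2 yawerr 6.282628604172189
press X,Y,Z -14.8 -90.0 217.7 F -1.2 -0.6 13.3 yawerr 6.2819950977302685
```

Contact: the force is about 13 N and the wheel is still turning, so the back has started to move. Continuing in small steps.

```bash
python3 -m jog '[[-2,0.5,-4,0,0,0]]' >/dev/null; python3 r.py;python3 -m jog '[[-2,0.5,-4,0,0,0]]'>/dev/null; python3 r.py
```

```text
press X,Y,Z -15.8 -89.9 215.6 F -2.8 -0.6 12.7 yawerr 6.2813018471801785
press X,Y,Z -17.0 -89.9 213.5 F -1.5 -0.9 11.6 yawerr 6.280677076754584
```

```bash
python3 -m jog '[[-1.5,0.4,-4,0,0,0]]' >/dev/null; python3 r.py;python3 -m jog '[[-1.5,0.4,-4,0,0,0]]'>/dev/null; python3 r.py
```

```text
press X,Y,Z -17.7 -89.8 211.3 F -2.0 0.0 11.9 yawerr 6.280087347590989
press X,Y,Z -18.4 -89.7 209.2 F -4.0 -0.6 13.0 yawerr 6.279480618857234
```

```bash
python3 -m jog '[[-1.2,0.3,-4,0,0,0]]' >/dev/null; python3 r.py;python3 -m jog '[[-1.2,0.3,-4,0,0,0]]'>/dev/null; python3 r.py
```

```text
press X,Y,Z -19.0 -89.6 207.0 F -3.1 -0.3 12.7 yawerr 6.278904122855215
press X,Y,Z -19.8 -89.7 204.7 F -5.4 0.2 13.2 yawerr 6.278452917636065
```

```bash
python3 -m jog '[[-1,0.25,-3.5,0,0,0]]' >/dev/null; python3 r.py
```

```text
press X,Y,Z -20.7 -89.7 202.7 F -5.2 0.1 16.7 yawerr 6.278000675660341
```

```bash
python3 -m jog '[[-1,0.25,-3.5,0,0,0]]' >/dev/null; python3 r.py
```

```text
press X,Y,Z -21.1 -89.6 201.6 F -6.2 -0.6 21.1 yawerr 6.277195921923966
```

Seated. The torque climbed from 0.62 to about 1.1 N m with little motion, after about 19° of travel, and 4 mm needs 19°. Backing off now and taking a look.

```bash
python3 -m jog '[[0,0,8,0,0,0],[0,0,30,0,0,0],[0,0,0,0,0,0]]' >/dev/null; python3 r.py; python3 - <<'E'
from h import *
a=eyes.grab_frame("side"); cv2.imwrite("pics/s5.png",cv2.resize(a[110:200,225:325],(600,540),interpolation=3))
E
```

```text
press X,Y,Z -21.8 -89.8 240.7 F 0.4 -0.1 0.2 yawerr 6.276906468280462
```

View pics/s5.png

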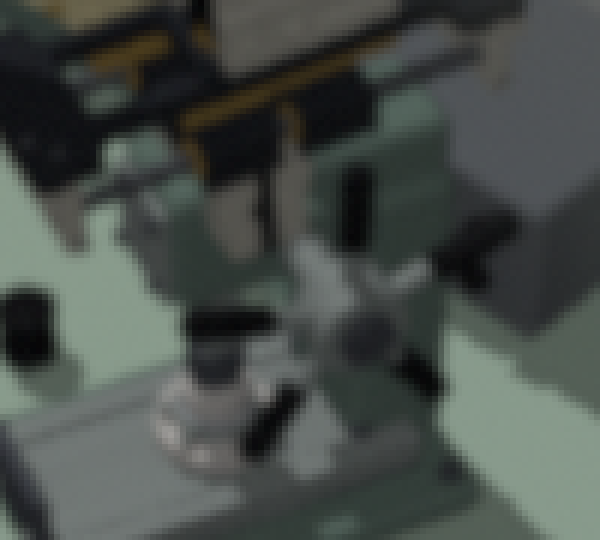

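The nose rests on the back and the top spoke is at (357,165), w ≈ 0. Now winding up by pushing the top spoke backwards.

```bash
python3 -m jog '[[9.7,-2.4,0,0,0,0],[7.8,-1.9,0,0,0,0],[7.8,-1.9,0,0,0,0],[7.8,-1.9,0,0,0,0],[7.8,-1.9,-1,0,0,0],[7.8,-1.9,-2,0,0,0]]'>/dev/null; python3 r.py; python3 -m jog '[[7.8,-1.9,-3,0,0,0],[7.8,-1.9,-4,0,0,0],[6.8,-1.7,-6,0,0,0],[5.8,-1.4,-8,0,0,0]]' >/dev/null; python3 r.py
```

```text
press X,Y,Z 28.6 -90.5 232.0 F -2.9 -0.2 1.9 yawerr 6.277533974051769
press X,Y,Z 59.2 -90.8 207.8 F -3.3 -0.1 2.3 yawerr 6.278111154168248
```

```bash
python3 -m jog '[[-2,0.5,15,0,0,0],[0,0,48,0,0,0],[0,0,8,0,0,0],[-40,9.5,0,0,0,0],[-37,9,0,0,0,0],[0,0,-30,0,0,0],[0,0,-9,0,0,0]]'>/dev/null; python3 r.py; python3 -m jog '[[9,-2.4,0,0,0,0],[7.8,-1.9,0,0,0,0],[7.8,-1.9,0,0,0,0],[7.8,-1.9,0,0,0,0],[7.8,-1.9,-1,0,0,0]]' >/dev/null; python3 r.py
```

```text
press X,Y,Z -18.0 -90.9 249.1 F -0.6 0.2 -0.3 yawerr 6.278654585280947
press X,Y,Z 28.9 -90.8 252.7 F -2.0 0.4 1.3 yawerr 6.278283814949024
```

```bash
python3 -m jog '[[5,-1.2,-1,0,0,0],[-10,2.5,0,0,0,0],[-10,2.5,5,0,0,0],[0,0,45,0,0,0],[0,0,45,0,0,0],[-30,-35,20,0,0,0],[-30,-35,0,0,0,0],[-20,-40,0,0,0,0],[0,0,0,0,0,0]]'; python3 - <<'E'
from h import *
a=eyes.grab_frame("side"); A=cv2.resize(a[110:200,225:325],(600,540),interpolation=3); b=eyes.grab_frame("scene"); cv2.imwrite("pics/sc6.png",b)
cv2.imwrite("pics/s6.png",A)
p=np.load('p.npy')
for w in (-.6,-.5,-.4,-.3): print(w,((proj("side",W(p,spokes(w)))-[225,110])*6).round(0).tolist())
E
```

```text
t: 17.75
eef_pos: [0.5338, -0.1163, 0.3699]
ee_rot: [3.134, 0.072, 2.905]
force: [0.3, -0.4, 0.3]
width: 0.0004
-0.6 [[450.0, 163.0], [246.0, 236.0], [191.0, 410.0], [350.0, 437.0], [503.0, 294.0]]
-0.5 [[436.0, 161.0], [233.0, 250.0], [198.0, 420.0], [366.0, 430.0], [508.0, 280.0]]
-0.4 [[421.0, 159.0], [221.0, 265.0], [206.0, 428.0], [381.0, 422.0], [511.0, 266.0]]
-0.3 [[405.0, 160.0], [210.0, 280.0], [216.0, 436.0], [397.0, 414.0], [513.0, 253.0]]
```

View pics/s6.png

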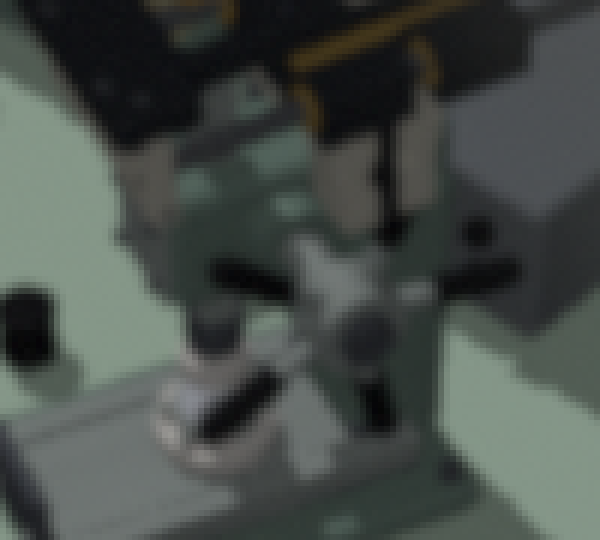

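The spokes are at (218,270), (200,432) and (515,268), so w ≈ −0.41. That is about 1.66 rad of unwinding, or 20 mm. I'll clear the arm and take one last look.

```bash
python3 -m jog '[[-20,-45,0,0,0,0],[-20,-45,0,0,0,0],[-20,-45,0,0,0,0],[-10,-45,0,0,0,0],[-10,-45,0,0,0,0],[0,0,0,0,0,0],[0,0,0,0,0,0]]'; python3 - <<'E'
from h import *
a=eyes.grab_frame("side"); b=eyes.grab_frame("scene")
A=cv2.resize(a[120:190,230:300],(400,400),interpolation=3); B=cv2.resize(b[120:300,130:390],(390,270),interpolation=3)
B0=cv2.resize(cv2.imread("pics/scene_raw.png")[120:300,130:390],(390,270),interpolation=3)
o=np.zeros((540,800,3),np.uint8); o[:400,:400]=A; o[:270,405:795]=B; o[270:,405:795]=B0; cv2.imwrite("pics/f.png",o)
E
```

```text
t: 18.55
eef_pos: [0.455, -0.3394, 0.3671]
ee_rot: [3.132, 0.069, 2.916]
force: [-0.1, 0.3, 0.1]
width: 0.0007
```

View pics/f.png

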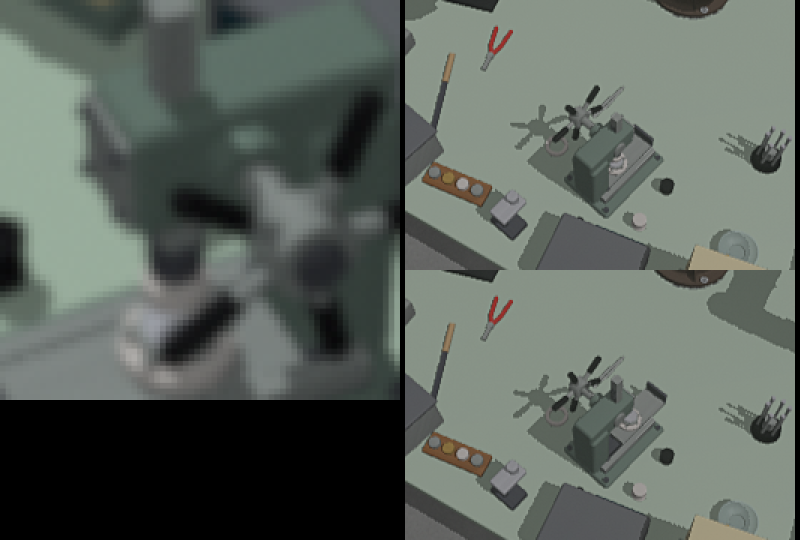

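The bystanders are in the same places before and after. The slide is home, the nose is well clear of the back at about (175,290) against (150,335), and the arm is away from everything. Handing in.

```bash
python3 -c "
from station import workorder
print(workorder.job_done())"
```

```text
the job is handed in; nothing more can be done
None
```

The watch back is pressed home, the ram is wound back up about 2 cm, and I handed the job in at about 18.7 s.

- **Die slide:** I pushed it against its stop, then pushed a second time, and it stopped at the same place. The force at the stop peaked at about 45 N, with sideways and upward parts I put down to friction. The pictures agree with home to within 2–3 mm.
- **Pressing:** I wound the ram down with three spoke pushes. The back began to move at about 0.6 to 0.7 N m at the wheel and kept moving for about 19° (4 mm). The torque then rose to about 1.1 N m with hardly any motion, so I stopped there, below the 1.4 N m crack limit.
- **Winding up:** I turned the wheel back by about 1.66 rad, which is about 20 mm, minus perhaps 0.5 mm of spring in the press.
- **Last checks:** The final pictures show the other things on the bench where they were. The robot was touching nothing, with wrist force about 0.
- **Not confirmed by eye:** The pictures are too coarse to show the back's 2 mm seated height. That it is seated rests on the force and the travel I felt. No check failed.

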